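Loosen the illuminator's locking collar and push the filter frame home

ROBOT

A 6-joint arm with a two-finger parallel gripper is mounted at the origin on the work surface. World frame = base frame: x ahead of the robot, y to its left, z up, the work surface at z = 0. Lengths are in mm, angles in degrees, forces in N, time in s.
With the tool pointing down it reaches from about 350 to 950 mm from the base axis. Payload 17.4 kg.
Tool frame: the origin (TCP) lies at the very end of the fingers, on their centre line; the grasp point (between the pads) lies 19 mm behind it; z points along the fingers, y is the line along which they close (so a half turn about z gives the same grasp; the last joint's range is limited). The gripper opens to 93 mm and grips with 3 to 60 N. Pads are 15 mm wide; open, the fingers measure 128 mm over their backs; the gripper's body (75 mm by 188 mm) begins 65 mm behind the grasp point.
Start: joints at [-75.161, 6.646, 82.598, -0, 90.757, -2.166], TCP at [197.402, -645.496, 218.646] pointing down, gripper open.
Joint ranges: [-162.19, 162.19], [-47.58, 125.68], [4.15, 143.07], [-65.23, 245.23], [0.69, 171.88], [-170.13, 170.13]. Speed limits (degrees/s): [108.29, 108.29, 127.2, 180, 180, 180].

INTERFACE

Orientations are given as [roll, pitch, yaw] about the fixed x, y, z axes, in that order (R = Rz(yaw) Ry(pitch) Rx(roll)).
In Python, from rig import observe, snapshot, sign_off gives the robot as it stands.
- The arm moves only by the tool play_rows, never from a script. Its argument "targets" is one flat list of numbers, 5 for each row, row after row: the shift along the world's x, y, z in mm, then the turn about the world's z in units of 6 degrees (1.0 is 6 degrees), then the opening, from -1 (shut) to 1 (fully open), so that 0 is half open. In form: [tx, ty, tz, spin, hand, tx, ty, tz, spin, hand, ...]. A call has 1 to 10 rows; each row is the pose to reach, as a shift and turn from the pose commanded when the call began; what a row does not reach only later rows make up. A row lasts 1/8 s, in which the tool goes at most 62.5 mm and 10.7 degrees, less where a joint would pass 70% of its speed; a pose out of reach is approached as far as the arm can. A call with a gripper value outside its range is refused whole. The fingers move at their own pace and stop on an object; "grip_force" is the grip in N (left out, the last holds). Time passes only in rows, so rows that repeat a pose let the fingers close. It gives the time, the measured TCP pose, the force, the opening and the grip force at its end, in the units of the state.
- observe(): the state, without advancing time (a new reading comes with each control period).
- snapshot(name): name is "side" or "top"; returns a dict with "img" (420x560x3 uint8, red, green, blue), "K" (3x3 intrinsics, pixels), "pose" (4x4, takes a point from camera to world coordinates). Camera axes: x right, y down, z forward; pixel columns grow to the right and rows downward; lengths in mm; the calibration is good to about 2 mm. A picture is of the moment at which its call begins. There is no depth.
- sign_off(): hands the job in; it is judged then, once.
The state is a dict: "t": time; "joint_pos": joint angles; "qd": joint speeds; "tau": joint torques, N m; "ee_pos": TCP position; "orientation": TCP orientation; "wrist_force": force on the tool from outside, world axes, zero at the start; "wrist_torque": the same for the moment, N m; "opening": finger opening in mm; "gripper_force": force on a finger pad.
Only numpy, scipy, OpenCV 4.12 (cv2) and the standard library are available. Lean on these libraries where they do the work, as an engineer would, in place of code of your own. Each camera call takes 0.05 s, during which the arm holds its last target. There are 200 camera calls.

TASK

Loosen the black knurled collar on the microscope's illuminator base: roll a fingertip around its rim to turn it anticlockwise (seen from above) until its white mark has come round to the red pointer for the second time, and leave the mark in line with the pointer. Only then push the filter frame by its blue tab along its channel until it is fully home against the grey block, without lifting it, and leave everything else on the bench where it stands.

Things in the scene. Friction and masses are not known exactly. Their poses are not given: they have to be found in the camera images.
- lamp: white illuminator base fixed to the bench, 130 mm (its x) by 270 mm (its y), deck 30 mm above the bench. Origin: centre of its underside, z up. On its +y half a grey block (y 20 to 120 mm, full width, top 50 mm above the bench) carries the collar. On the -y half two steel rails, 49 mm apart, tops 42 mm above the bench, guide the filter frame along y into a slot in the block
- collar_top (a point): top centre of the black knurled collar, on its vertical axis, 82 mm above the bench. Drum 90 mm across, 30 mm tall (52 to 82 mm above the bench), brass bands, one white mark; a low glass lens on top rises 8 mm more within 29 mm of the axis. It only turns (no rise, no stop in use), stays where left; 1 to 2 N along the rim turns it: a fingertip lightly pressed on the rim drives it by friction
- collar (a joint): angle of the collar (rad), growing anticlockwise seen from above (loosening). 0 = fully tight, white mark at the red pointer; 6.28 = mark at the pointer for the first time, 12.57 = for the second time. It starts between 0.6 and 2.4
- mark (a point): the white mark on the collar's top edge, 40 mm from the axis; it turns with the collar
- pointer (a point): the red pointer line painted on the grey block, on the lamp's +x side of the collar, 56 mm from the collar's axis, 50 mm above the bench
- tab (a point): centre of the filter frame's upright blue tab, 47 mm above the bench. The tab is 30 mm (lamp's x) by 12 mm (lamp's y), 18 mm tall, its top 56 mm above the bench. It starts with a gap of 50 to 75 mm to the block and slides easily towards the lamp's +y; its axes are parallel to the lamp's
- frame: the loose filter frame, 140 g: an aluminium plate 46 mm wide, 102 mm long, 8 mm thick lying in the channel, inner end already in the slot, blue tab on its outer end. Origin: under the middle of the tab's inner face, on the plate's underside, 30 mm above the bench
- stop (a point): middle of the grey block's slot face, 46 mm above the bench: with the frame fully home the tab's inner face touches the block here, the tab's centre 6 mm short of it (on the lamp's -y side)
- objective: a steel and brass microscope objective with a yellow band, standing upright, 26 mm wide, 44 mm tall; bystander, loose. Origin: centre of its underside.
- oil: a small amber bottle with black cap, 32 mm wide, 58 mm tall; bystander, loose. Origin: centre of its underside.
- slidebox: a blue slide box with white lid, 50 x 85 x 32 mm; bystander, loose. Origin: centre of its underside.
- eyepiece: a black eyepiece standing upright, 32 mm wide, 52 mm tall; bystander, loose. Origin: centre of its underside.
- beaker: an empty glass beaker, 68 mm wide, 85 mm tall; bystander, loose. Origin: centre of its underside.
- wash: a white wash bottle with red cap, 64 mm wide, 160 mm tall; bystander, loose. Origin: centre of its underside.
- dish: a closed clear Petri dish, 94 mm wide, 15 mm tall; bystander, loose. Origin: centre of its underside.
There are look-alikes about, which are no part of the job. Leave any purple look-alike of the frame alone.

How it is judged (in metres and radians):
On the way, in this order (a step that is already met when the one before it is completed fails the run):
1. the white mark has passed the red pointer for the first time (value of joint collar above 6.3 rad).
2. the white mark is at the red pointer for the second time (within 0.35 rad) and the collar is still, the frame not yet pushed (value of joint collar between 12.216 and 12.916 rad and velocity of joint collar between -0.1 and 0.1 rad/s and distance of tab from where it was at the start of the episode below 0.01 m), for 0.3 s.
3. the frame is home against the block (within 4 mm) (y of tab in the frame of lamp above 0.01 m and value of joint collar above 12.216 rad), for 0.2 s.
At the end, for the whole second after the job is handed in: The collar stands within 0.35 rad of the second meeting of mark and pointer (joint 12.57), the frame lies in its channel, at rest, its tab within 4 mm of touching the grey block; nothing else was moved (all of step 3 and value of joint collar below 12.916 rad and z of tab in the frame of lamp below 0.052 m and linear speed of frame below 0.01 m/s).
It fails at once if the frame was pushed more than 10 mm while the collar was still tight (mark not yet at the pointer a second time) (distance of tab from where it was at the start of the episode above 0.01 m and value of joint collar below 12.206 rad).
It fails at once if the frame was lifted or tipped (z of tab in the frame of lamp above 0.055 m or angle between frame's own z axis and vertical above 0.2 rad).
It fails at once if a bystander was moved more than 20 mm or knocked over (distance of any of objective, oil, slidebox, eyepiece, beaker, wash, dish from where it was at the start of the episode above 0.02 m or angle between any of objective, oil, slidebox, eyepiece, beaker, wash, dish's own z axis and vertical above 0.35 rad).
It also fails if it takes over 72 s, if anything falls off the work surface, if the arm or the gripper's body presses on something with over 40 N, if the wrist force passes 120 N, or if a joint passes its speed limit or range.

## Working session

There is one attempt and no reset: what is moved stays moved. The work goes in short steps, Python scripts to look and compute and a tool call to move; the robot and the scene stay as the last step left them, time stands still between calls to the robot, and variables do not carry over. Pictures are saved under pics/ and viewed, at most 10 in all, crops included, and the job is handed in when it is done.

Besides the shell and the picture viewer there is one more tool, called after "Request:" as a command line: name --argument value ..., lists and objects as JSON in quotes. play_rows: Moves the arm, as the interface text tells. Its arguments: {"type":"object","properties":{"targets":{"type":"array"},"grip_force":{"type":"number"}},"required":["targets"]}

```bash
mkdir -p pics; ls; python3 - <<'E'
from rig import observe,snapshot
import cv2,numpy as np
np.set_printoptions(suppress=True,precision=2)
for n in("top","side"):
    s=snapshot(n); np.savez(f"pics/{n}0.npz",**s); cv2.imwrite(f"pics/{n}0.png",cv2.resize(s["img"][...,::-1],(800,600),interpolation=cv2.INTER_CUBIC)); print(s["K"],s["pose"])
print(observe())
E
```

```text
pics
[[439.12   0.   281.81]
 [  0.   439.12 210.12]
 [  0.     0.     1.  ]] [[   0.01   -0.99    0.14  377.14]
 [  -1.     -0.01   -0.     12.08]
 [   0.     -0.14   -0.99 1313.95]
 [   0.      0.      0.      1.  ]]
[[463.2    0.   283.47]
 [  0.   463.2  214.48]
 [  0.     0.     1.  ]] [[ -0.97  -0.17   0.16 375.38]
 [ -0.24   0.65  -0.72 771.54]
 [  0.02  -0.74  -0.67 819.8 ]
 [  0.     0.     0.     1.  ]]
{'t': 0.1, 'joint_pos': array([-75.16,   6.67,  82.63,   0.  ,  90.76,  -2.17]), 'qd': array([-0.02,  0.  , -0.12, -0.02, -0.08, -0.05]), 'tau': array([  0.  , -72.29, -62.39,   0.08,   0.02,  -0.  ]), 'ee_pos': array([ 197.36, -645.32,  218.02]), 'orientation': array([-179.94,   -0.  ,   17.01]), 'wrist_force': array([-0.14, -0.77, -0.26]), 'wrist_torque': array([ 0.03, -0.02, -0.  ]), 'gripper_force': 0.0, 'opening': 92.99395386921849}
```

View pics/top0.png

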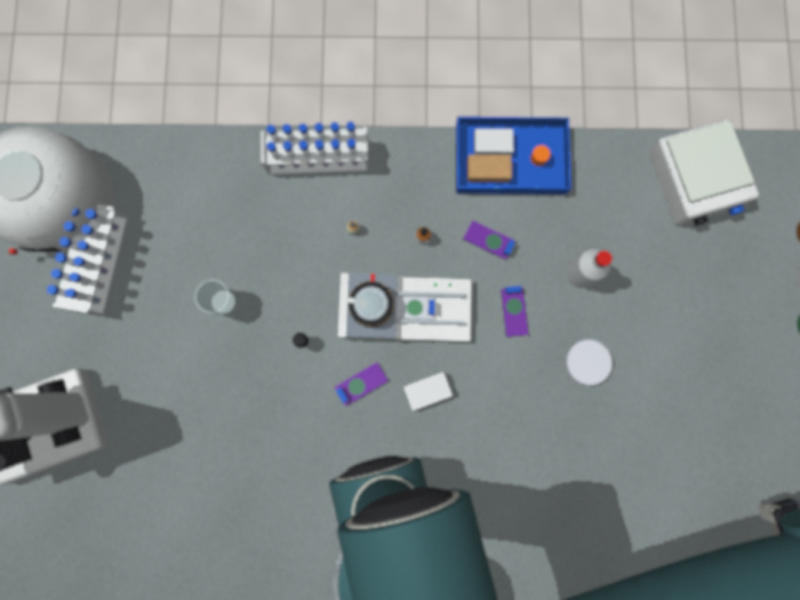

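View pics/side0.png

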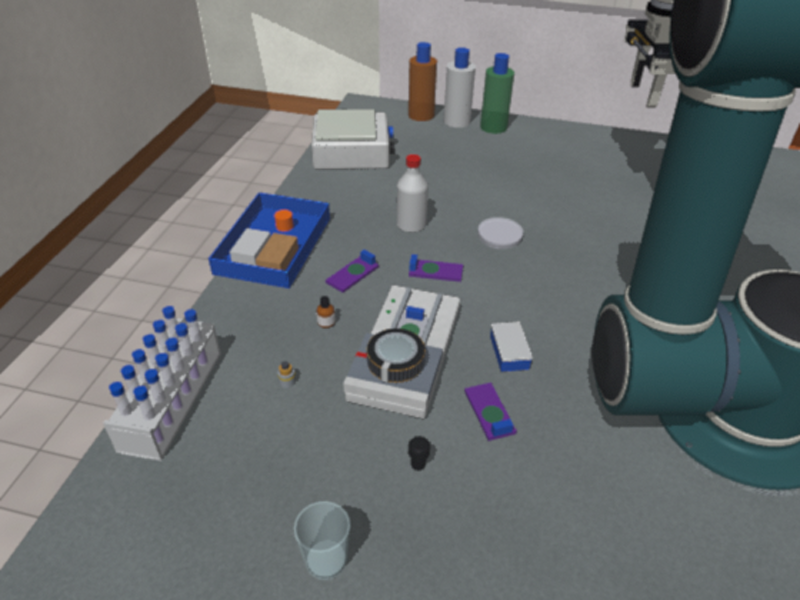

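The top view shows the lamp with its +y to the left: collar near (372,303), red pointer at (373,279), white mark on its left at (352,302), and blue tab at about (432,308). I'll enlarge this area for accuracy.

```bash
python3 - <<'E'
import cv2,numpy as np
a=np.load("pics/top0.npz")["img"][...,::-1];b=np.load("pics/side0.npz")["img"][...,::-1]
A=cv2.resize(a[180:250,225:345],None,fx=6.66,fy=6.66,interpolation=cv2.INTER_CUBIC)[:,:799]
cv2.imwrite("pics/topc.png",A)
B=cv2.resize(b[190:300,225:345],None,fx=5,fy=5,interpolation=cv2.INTER_CUBIC)
cv2.imwrite("pics/sidec.png",B)
E
```

```text
(no output)
```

View pics/topc.png

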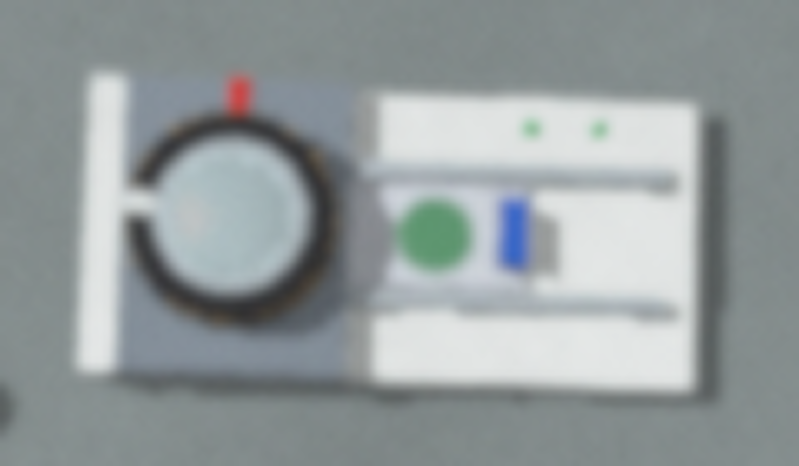

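View pics/sidec.png

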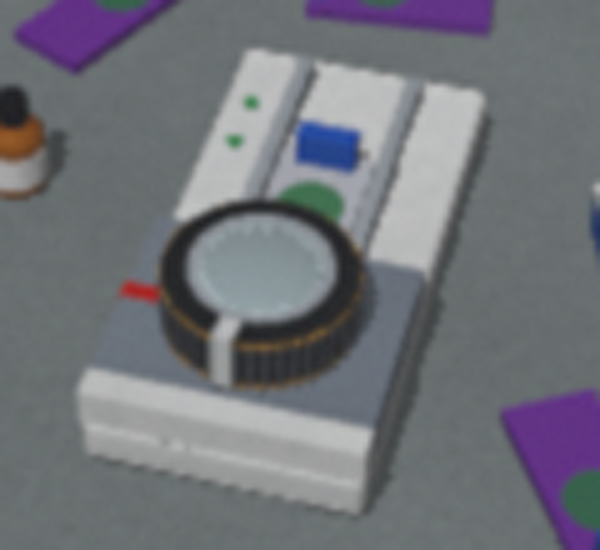

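The top crop shows the deck corners at (90,72), (78,373), (694,391) and (697,103). The collar centre is about (232,217), pointer (239,96), mark (138,202) and tab top (514,234). In the side crop the collar-top ellipse is centred at about (263,266), the pointer is at (140,292) and the tab top is at about (330,133).

```bash
cat > h.py <<'E'
import numpy as np,cv2
def at(s,u,v,z):
    d=s["pose"][:3,:3]@np.linalg.inv(s["K"])@[u,v,1];o=s["pose"][:3,3];return o+d*(z-o[2])/d[2]
def px(s,P):
    R,t=s["pose"][:3,:3],s["pose"][:3,3];p=s["K"]@(R.T@(np.array(P,float)-t));return p[:2]/p[2]
E
python3 - <<'E'
from h import *
np.set_printoptions(suppress=True,precision=1)
t=np.load("pics/top0.npz");s=np.load("pics/side0.npz")
T=lambda u,v,z:at(t,224.5+(u+.5)/6.66,179.5+(v+.5)/6.66,z)
S=lambda u,v,z:at(s,224.5+(u+.5)/5,189.5+(v+.5)/5,z)
for n,p in dict(c1=T(90,72,30),c2=T(78,373,30),c3=T(694,391,30),c4=T(697,103,30),collar=T(232,217,82),ptr=T(239,96,50),mark=T(138,202,82),tab=T(514,234,56),cS=S(263,266,82),ptrS=S(140,292,50),tabS=S(330,135,56),markS=S(228,325,82),
 obj=at(t,353*.7,228*.7,40),oil=at(t,424*.7,235*.7,50),eye=at(t,301*.7,340*.7,50),box=at(t,429*.7,391*.7,32),wash=at(t,600*.7,260*.7,150),beak=at(t,212*.7,295*.7,60)).items(): print(n,p)
E
```

```text
c1 [616.3 142.4  30. ]
c2 [481.7 144.5  30. ]
c3 [ 476.4 -126.3   30. ]
c4 [ 604.9 -128.4   30. ]
collar [544.6  75.3  82. ]
ptr [602.5  74.8  50. ]
mark [550.6 115.4  82. ]
tab [541.8 -45.8  56. ]
cS [546.8  72.9  82. ]
ptrS [604.5  73.1  50. ]
tabS [543.3 -46.6  56. ]
markS [552.6 111.2  82. ]
obj [707.8 116.7  40. ]
oil [691.9 -31.   50. ]
eye [472.4 216.   50. ]
box [373.  -43.2  32. ]
wash [ 621.7 -360.8  150. ]
beak [560.9 397.   60. ]
```

Lamp yaw is about -1.3° and the collar axis is near (545.7, 74). The collar starts at about 1.45 rad, so it needs roughly 637° of turn. I'll close the gripper and move to the tab side of the collar.

Request:
play_rows --targets '[349,643,-50,-2.83,-1,349,643,-50,-2.83,-1,349,643,-50,-2.83,-1,349,643,-50,-2.83,-1,349,643,-50,-2.83,-1,349,643,-50,-2.83,-1,349,643,-50,-2.83,-1,349,643,-50,-2.83,-1,349,643,-50,-2.83,-1,349,643,-50,-2.83,-1]' --grip_force 20

```text
t: 1.35
ee_pos: [495.4, -95.4, 175.9]
orientation: [180.0, -0.0, 0.0]
wrist_force: [1.0, -1.3, -0.7]
opening: 1.0
gripper_force: 0.0
```

Request:
play_rows --targets '[50,88,-50,0,-1,50,88,-90,0,-1,50,88,-110,0,-1,50,88,-110,0,-1,50,88,-110,0,-1]'

```text
t: 1.98
ee_pos: [545.3, -10.0, 67.5]
orientation: [180.0, -0.1, 0.0]
wrist_force: [-0.1, -0.1, 0.5]
opening: 0.4
gripper_force: 0.0
```

```bash
python3 - <<'E'
from rig import *
from h import *
s=snapshot("side");o=observe();print(o["ee_pos"],o["wrist_force"],o["orientation"])
p=px(s,o["ee_pos"]);print(p);x,y=int(p[0]),int(p[1])
I=s["img"][max(0,y-70):y+70,max(0,x-80):x+80,::-1]
cv2.imwrite("pics/s1.png",cv2.resize(I,None,fx=4,fy=4,interpolation=cv2.INTER_CUBIC))
E
```

```text
[545.46437074 -10.10279931  67.91523445] [-0.47516782  0.59719405  0.4790225 ] [ 1.79988193e+02 -1.25981602e-01 -1.42137130e-02]
[286.37400049 222.78619582]
```

View pics/s1.png

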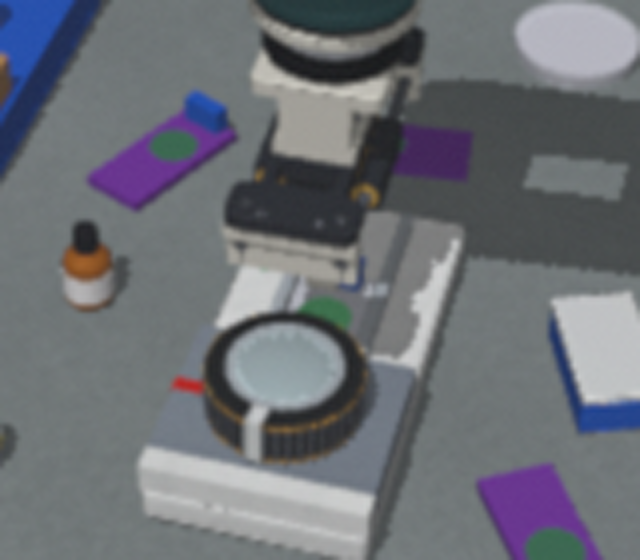

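The gripper body's 75 mm end fills the middle of the crop, around (290,250), and hides the fingertip. Its bottom is well above the collar. Next I'll probe towards the rim.

Request:
play_rows --targets '[0,6,-6,0,-1,0,12,-6,0,-1,0,17,-6,0,-1,0,17,-6,0,-1]'

```text
t: 2.52
ee_pos: [544.9, 7.9, 60.2]
orientation: [-180.0, -0.0, 0.1]
wrist_force: [-0.0, 1.3, -0.3]
opening: 0.5
gripper_force: 0.0
```

Request:
play_rows --targets '[0,2,0,0,-1,0,2,0,0,-1]'

```text
t: 2.78
ee_pos: [544.9, 9.6, 60.0]
orientation: [-180.0, 0.0, 0.0]
wrist_force: [-0.2, -0.3, 1.4]
opening: 0.6
gripper_force: 0.0
```

Request:
play_rows --targets '[0,2,0,0,-1,0,2,0,0,-1]'

```text
t: 3.02
ee_pos: [544.9, 11.6, 60.0]
orientation: [-180.0, 0.0, 0.0]
wrist_force: [-0.4, 0.2, 0.4]
opening: 0.8
gripper_force: 0.0
```

Request:
play_rows --targets '[0,2,0,0,-1,0,2,0,0,-1]'

```text
t: 3.28
ee_pos: [544.8, 13.7, 60.0]
orientation: [-180.0, 0.0, 0.0]
wrist_force: [0.3, -0.6, 0.4]
opening: 0.7
gripper_force: 0.0
```

Request:
play_rows --targets '[0,2,0,0,-1,0,2,0,0,-1]'

```text
t: 3.52
ee_pos: [544.8, 15.7, 60.0]
orientation: [-180.0, -0.0, 0.0]
wrist_force: [0.0, -0.3, 0.7]
opening: 0.4
gripper_force: 0.0
```

Request:
play_rows --targets '[0,2,0,0,-1,0,2,0,0,-1]'

```text
t: 3.78
ee_pos: [544.9, 16.4, 60.1]
orientation: [179.9, 0.0, 0.0]
wrist_force: [0.6, -11.3, 0.3]
opening: 0.4
gripper_force: 5.5
```

Contact: about 11 N at TCP y = 16.4, with a stiffness of roughly 8 N/mm. I'll generate the sweep offsets.

```bash
cat > sw.py <<'E'
import sys,numpy as np
# sw.py R phi0 dphi n  [dx dy at end]
R,p0,d,n=map(float,sys.argv[1:5]);ex=np.array([float(a) for a in sys.argv[5:7]] or [0,0])
for i in range(1,int(n)+1):
    p=np.radians(p0+d*i);q=np.radians(p0)
    v=R*np.array([np.cos(p)-np.cos(q),np.sin(p)-np.sin(q)])+ex*i/n
    print("%.1f, %.1f, 0, %.2f, -1,"%(v[0],v[1],d*i/6),end=" ")
print()
E
python3 sw.py 56.2 -90 9 5;python3 sw.py 56.2 -45 9 5
```

```text
8.8, 0.7, 0, 1.50, -1, 17.4, 2.8, 0, 3.00, -1, 25.5, 6.1, 0, 4.50, -1, 33.0, 10.7, 0, 6.00, -1, 39.7, 16.5, 0, 7.50, -1, 
5.7, 6.7, 0, 1.50, -1, 10.3, 14.2, 0, 3.00, -1, 13.7, 22.4, 0, 4.50, -1, 15.8, 30.9, 0, 6.00, -1, 16.5, 39.7, 0, 7.50, -1,
```

Request:
play_rows --targets '[8.8,0.7,0,1.5,-1,17.4,2.8,0,3.0,-1,25.5,6.1,0,4.5,-1,33.0,10.7,0,6.0,-1,39.7,16.5,0,7.5,-1,39.7,16.5,0,7.5,-1]'

```text
t: 4.53
ee_pos: [587.2, 31.7, 60.5]
orientation: [179.6, -0.1, 45.1]
wrist_force: [21.9, -21.3, -8.4]
opening: 0.4
gripper_force: 14.9
```

```bash
cat > look.py <<'E'
from rig import *
from h import *
import sys
np.set_printoptions(suppress=True,precision=1)
c=np.array([545.7,74]);o=observe();e=o["ee_pos"][:2]-c;u=e/np.linalg.norm(e);f=o["wrist_force"][:2]
print("t",o["t"],"ee",o["ee_pos"],"phi",np.degrees(np.arctan2(e[1],e[0])),"r",np.linalg.norm(e),"yaw",o["orientation"][2],"Frad",f@u,"Ftan",f@[-u[1],u[0]],"q6",o["joint_pos"][5])
# mark: brightness around drum wall/top edge in both views
for n in("side","top"):
    s=snapshot(n);g=s["img"].astype(float)
    a=np.radians(np.arange(0,360,3));v=[]
    for t in a:
        m=[]
        for r,z in((41,82),(43,82),(45,78),(45,70),(45,62)):
            if n=="top" and z<80: continue
            if n=="side" and z<80 and np.sin(t)<0.35: continue
            p=px(s,[c[0]+r*np.cos(t),c[1]+r*np.sin(t),z]);m.append(cv2.getRectSubPix(s["img"][...,:].astype(np.float32),(1,1),(float(p[0]),float(p[1]))).min())
        v.append(np.mean(m))
    v=np.array(v);k=np.where(v>110)[0]
    print(n,[(int(k_*3),int(v[k_])) for k_ in k])
    if len(sys.argv)>1: cv2.imwrite(f"pics/{sys.argv[1]}_{n}.png",s["img"][...,::-1])
E
python3 look.py
```

```text
t 4.525 ee [587.2  31.7  60.5] phi -45.51644288264693 r 59.25768512471224 yaw 45.128233866664054 Frad 30.556555354080626 Ftan 0.6854253525067675 q6 45.68598876797415
side [(120, 156), (123, 168), (126, 164), (129, 141), (273, 114), (276, 122), (279, 119), (282, 115), (285, 113), (288, 112), (300, 111), (303, 130), (306, 136), (309, 130)]
top [(288, 123), (291, 134), (294, 137), (297, 131), (300, 118)]
```

The mark went from about 82° to 125°, so the collar follows the finger. The radial force is 30 N, though, which puts the collar axis nearer x = 547.5. I'll correct that and carry on.

```bash
sed -i 's/545.7,74/547.5,74/' look.py; cat > sw.py <<'E'
import sys,numpy as np
# sw.py cmdx cmdy cx cy R phi0 dphi n
X,Y,cx,cy,R,p0,d,n=map(float,sys.argv[1:9])
for i in range(1,int(n)+1):
    p=np.radians(p0+d*i)
    x,y=cx+R*np.cos(p),cy+R*np.sin(p)
    print("%.1f, %.1f, 0, %.1f, -1,"%(x-X,y-Y,d*i/6),end=" ")
print("end",round(x,1),round(y,1))
E
python3 sw.py 584.5 34.2 547.5 74 56.8 -45 9 5
```

```text
9.0, 6.4, 0, 1.5, -1, 13.6, 14.0, 0, 3.0, -1, 17.0, 22.2, 0, 4.5, -1, 19.1, 30.9, 0, 6.0, -1, 19.8, 39.8, 0, 7.5, -1, end 604.3 74.0
```

Request:
play_rows --targets '[9.0,6.4,0,1.5,-1,13.6,14.0,0,3.0,-1,17.0,22.2,0,4.5,-1,19.1,30.9,0,6.0,-1,19.8,39.8,0,7.5,-1,19.8,39.8,0,7.5,-1]'

```text
t: 5.38
ee_pos: [607.3, 74.3, 60.5]
orientation: [179.6, -0.0, 90.2]
wrist_force: [27.7, 0.9, -11.3]
opening: 0.5
gripper_force: 13.2
```

```bash
python3 look.py
```

```text
t 5.375 ee [607.3  74.3  60.5] phi 0.25939336943099583 r 59.76163865627275 yaw 90.18110211347692 Frad 27.70421547504413 Ftan 0.768608427430582 q6 4.4158169619597105
side [(165, 112), (168, 162), (171, 189), (174, 193), (177, 172), (180, 132), (255, 121), (258, 149), (261, 156), (264, 149)]
top [(48, 111), (51, 120), (54, 124), (57, 123), (60, 118), (342, 113), (345, 114), (348, 113), (351, 111)]
```

The mark is now at about 173°. The three contacts fit an axis near (547, 76.3) with a contact radius of about 60.

```bash
sed -i 's/547.5,74/547,76.3/' look.py; python3 sw.py 604.3 74 547 76.3 59.1 0 9 5;
```

```text
1.1, 11.5, 0, 1.5, -1, -1.1, 20.6, 0, 3.0, -1, -4.6, 29.1, 0, 4.5, -1, -9.5, 37.0, 0, 6.0, -1, -15.5, 44.1, 0, 7.5, -1, end 588.8 118.1
```

Request:
play_rows --targets '[1.1,11.5,0,1.5,-1,-1.1,20.6,0,3.0,-1,-4.6,29.1,0,4.5,-1,-9.5,37.0,0,6.0,-1,-15.5,44.1,0,7.5,-1,-15.5,44.1,0,7.5,-1]'

```text
t: 6.22
ee_pos: [589.4, 119.4, 60.2]
orientation: [179.8, 0.0, 135.2]
wrist_force: [7.8, 9.4, -4.2]
opening: 0.4
gripper_force: 5.9
```

```bash
python3 look.py; python3 sw.py 588.8 118.1 547 76.3 59.1 45 9 5
```

```text
t 6.225 ee [589.4 119.4  60.2] phi 45.49206167050421 r 60.43192057575113 yaw 135.20921746141022 Frad 12.138821737530447 Ftan 1.0308976771768625 q6 -36.26039066754272
side [(18, 110), (21, 110), (24, 110), (27, 111), (30, 112), (33, 112), (36, 113), (39, 114), (42, 114), (45, 112), (222, 118), (225, 121), (228, 111)]
top [(81, 110), (84, 123), (87, 129), (90, 128), (93, 119)]
-7.1, 6.0, 0, 1.5, -1, -15.0, 10.9, 0, 3.0, -1, -23.5, 14.4, 0, 4.5, -1, -32.6, 16.6, 0, 6.0, -1, -41.8, 17.3, 0, 7.5, -1, end 547.0 135.4
```

12 N, which is good. Carrying on for a full 90°.

```bash
python3 sw.py 588.8 118.1 547 76.3 59.2 45 9 10
```

```text
-7.0, 6.1, 0, 1.5, -1, -14.9, 10.9, 0, 3.0, -1, -23.5, 14.5, 0, 4.5, -1, -32.5, 16.7, 0, 6.0, -1, -41.8, 17.4, 0, 7.5, -1, -51.1, 16.7, 0, 9.0, -1, -60.1, 14.5, 0, 10.5, -1, -68.7, 10.9, 0, 12.0, -1, -76.6, 6.1, 0, 13.5, -1, -83.7, 0.1, 0, 15.0, -1, end 505.1 118.2
```

Request:
play_rows --targets '[-7.0,6.1,0,1.5,-1,-14.9,10.9,0,3.0,-1,-23.5,14.5,0,4.5,-1,-32.5,16.7,0,6.0,-1,-41.8,17.4,0,7.5,-1,-51.1,16.7,0,9.0,-1,-60.1,14.5,0,10.5,-1,-68.7,10.9,0,12.0,-1,-76.6,6.1,0,13.5,-1,-83.7,0.1,0,15.0,-1]'

```text
t: 7.58
ee_pos: [504.5, 118.6, 60.0]
orientation: [179.9, 0.0, -134.7]
wrist_force: [-2.0, 3.2, 1.4]
opening: 0.6
gripper_force: 1.9
```

```bash
python3 look.py a; python3 - <<'E'
import cv2
a=cv2.imread("pics/a_side.png")[170:310,200:360]
b=cv2.imread("pics/a_top.png")[160:300,190:350]
cv2.imwrite("pics/a.png",cv2.resize(cv2.hconcat([a,b]),None,fx=2.5,fy=2.5,interpolation=cv2.INTER_CUBIC))
E
```

```text
t 7.575 ee [504.5 118.6  60. ] phi 135.09451885394964 r 59.98188330972753 yaw -134.65585183867168 Frad 3.710813132365156 Ftan -0.8713008620876231 q6 -124.9968033694303
side [(129, 124), (132, 130), (135, 118), (309, 124), (312, 131)]
top []
```

View pics/a.png

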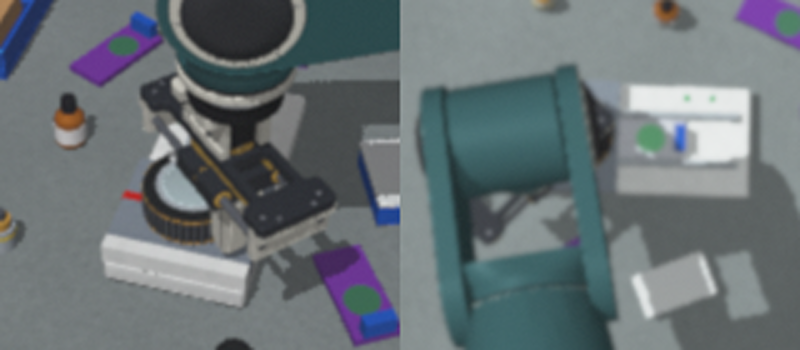

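The left half shows the gripper over the collar, with the mark hidden behind it; the top view is blocked by the arm. Radial force has dropped to 3.7 N, so I'll press slightly more and finish this sweep at φ = 162°.

```bash
python3 sw.py 505.1 118.2 547 76.3 58.7 135 9 3;python3 sw.py 505.1 118.2 547 76.3 75 162 0 1
```

```text
-5.6, -7.4, 0, 1.5, -1, -10.4, -15.3, 0, 3.0, -1, -13.9, -23.8, 0, 4.5, -1, end 491.2 94.4
-29.4, -18.7, 0, 0.0, -1, end 475.7 99.5
```

Request:
play_rows --targets '[-5.6,-7.4,0,1.5,-1,-10.4,-15.3,0,3.0,-1,-13.9,-23.8,0,4.5,-1,-13.9,-23.8,0,4.5,-1]'

```text
t: 8.18
ee_pos: [490.1, 94.2, 60.0]
orientation: [179.9, -0.0, -107.9]
wrist_force: [-11.6, 2.6, 5.8]
opening: 0.4
gripper_force: 6.0
```

Request:
play_rows --targets '[-15.5,5.1,0,0,-1,-15.5,5.1,40,-1.6,-1,-15.5,5.1,70,-3.2,-1,-15.5,5.1,70,-4.8,-1,-15.5,5.1,70,-6.4,-1,-15.5,5.1,70,-8,-1,-15.5,5.1,70,-9.6,-1,-15.5,5.1,70,-11.2,-1,-15.5,5.1,70,-12.8,-1,-15.5,5.1,70,-14,-1]'

```text
t: 9.43
ee_pos: [475.1, 99.6, 130.0]
orientation: [180.0, 0.0, 167.7]
wrist_force: [-0.1, -0.5, -0.8]
opening: 0.0
gripper_force: 0.0
```

```bash
python3 look.py
```

```text
t 9.425 ee [475.1  99.6 130. ] phi 162.01666814526047 r 75.55722561550841 yaw 167.72676993369384 Frad -0.08233159910462096 Ftan 0.5039944209117142 q6 -68.89162976177914
side [(216, 136), (219, 146), (222, 152), (225, 153), (228, 154), (231, 154), (234, 151), (237, 149), (240, 151), (243, 152), (246, 151), (249, 146), (252, 141), (255, 138), (258, 148), (261, 152), (264, 151), (267, 149), (270, 146), (273, 142), (276, 134), (279, 131), (282, 140), (285, 152), (288, 152), (291, 127), (330, 157), (333, 188), (336, 191), (339, 178), (342, 138)]
top []
```

The mark is at about 336°, so the joint is about 5.88 rad with no slip, and about 383° remains. Now I'll unwind the wrist to φ = -150°.

Request:
play_rows --targets '[2,-20,0,-1.7,-1,6,-40,0,-3.4,-1,6.4,-60.7,0,-5.1,-1,6.4,-60.7,0,-6.8,-1,6.4,-60.7,0,-8.5,-1,6.4,-60.7,0,-10.2,-1,6.4,-60.7,0,-11.9,-1,6.4,-60.7,0,-13.6,-1,6.4,-60.7,0,-15.3,-1,6.4,-60.7,0,-17,-1]'

```text
t: 10.78
ee_pos: [481.8, 38.9, 130.0]
orientation: [180.0, -0.0, 65.9]
wrist_force: [0.7, 0.9, 0.1]
opening: 0.1
gripper_force: 0.0
```

Request:
play_rows --targets '[0,0,0,-1.7,-1,0,0,0,-3.4,-1,0,0,0,-5.1,-1,0,0,0,-6.8,-1,0,0,0,-8.5,-1,0,0,0,-10.2,-1,0,0,0,-11.9,-1,0,0,0,-13.6,-1,0,0,0,-15.3,-1,0,0,0,-17,-1]'

```text
t: 12.02
ee_pos: [481.8, 38.8, 130.0]
orientation: [-180.0, -0.0, -36.1]
wrist_force: [0.1, -0.7, 0.1]
opening: 0.4
gripper_force: 0.0
```

Request:
play_rows --targets '[0,0,-20,-1.7,-1,0,0,-50,-3.4,-1,0,0,-70,-4,-1,0,0,-70,-4,-1]'

```text
t: 12.52
ee_pos: [481.1, 38.8, 58.8]
orientation: [179.9, 0.1, -59.8]
wrist_force: [-1.1, 0.3, 0.9]
opening: 0.3
gripper_force: 0.0
```

```bash
python3 look.py
```

```text
t 12.525 ee [481.1  38.8  58.8] phi -150.35660420799624 r 75.81388810294798 yaw -59.8004490914101 Frad 0.804651947627912 Ftan -0.8500823724085214 q6 151.38606476667908
side [(273, 116), (276, 141), (279, 142), (282, 133), (285, 118), (330, 156), (333, 186), (336, 189), (339, 176), (342, 135)]
top []
```

```bash
python3 sw.py 482 38.8 547 76.3 62 -150 0 1;python3 sw.py 482 38.8 547 76.3 58.8 -150 0 1;python3 sw.py 482 38.8 547 76.3 58.8 -150 9 7; python3 sw.py 510.7 29.9 547 76.3 58.9 -87 9 10 
```

```text
11.3, 6.5, 0, 0.0, -1, end 493.3 45.3
14.1, 8.1, 0, 0.0, -1, end 496.1 46.9
19.3, 0.5, 0, 1.5, -1, 25.7, -6.2, 0, 3.0, -1, 33.0, -11.8, 0, 4.5, -1, 41.1, -16.2, 0, 6.0, -1, 49.8, -19.3, 0, 7.5, -1, 58.9, -21.0, 0, 9.0, -1, 68.1, -21.2, 0, 10.5, -1, end 550.1 17.6
48.5, -11.2, 0, 1.5, -1, 57.4, -8.6, 0, 3.0, -1, 65.8, -4.6, 0, 4.5, -1, 73.4, 0.6, 0, 6.0, -1, 80.1, 7.0, 0, 7.5, -1, 85.7, 14.3, 0, 9.0, -1, 90.1, 22.4, 0, 10.5, -1, 93.2, 31.2, 0, 12.0, -1, 94.9, 40.2, 0, 13.5, -1, 95.1, 49.5, 0, 15.0, -1, end 605.8 79.4
```

Request:
play_rows --targets '[11.3,6.5,0,0,-1,14.1,8.1,0,0,-1,14.1,8.1,0,0,-1,19.3,0.5,0,1.5,-1,25.7,-6.2,0,3.0,-1,33.0,-11.8,0,4.5,-1,41.1,-16.2,0,6.0,-1,49.8,-19.3,0,7.5,-1,58.9,-21.0,0,9.0,-1,68.1,-21.2,0,10.5,-1]'

```text
t: 13.88
ee_pos: [551.7, 16.5, 61.3]
orientation: [179.9, -0.1, 3.4]
wrist_force: [-1.4, -6.6, 4.5]
opening: 0.5
gripper_force: 3.6
```

```bash
python3 look.py;python3 sw.py 550.1 17.6 547 76.3 58.9 -87 9 10
```

```text
t 13.875 ee [551.7  16.5  61.3] phi -85.50407525715724 r 59.93547066808725 yaw 3.3629908028992728 Frad 6.517046900478907 Ftan -1.9015446770457 q6 85.80070428605019
side [(33, 129), (36, 148), (39, 155), (42, 149), (45, 131), (258, 111), (261, 114), (264, 118), (267, 127), (270, 130), (273, 128), (276, 126), (279, 126), (282, 121), (285, 113)]
top [(84, 110), (87, 110)]
9.1, 1.1, 0, 1.5, -1, 18.0, 3.7, 0, 3.0, -1, 26.4, 7.7, 0, 4.5, -1, 34.0, 12.9, 0, 6.0, -1, 40.7, 19.3, 0, 7.5, -1, 46.3, 26.6, 0, 9.0, -1, 50.7, 34.7, 0, 10.5, -1, 53.8, 43.5, 0, 12.0, -1, 55.5, 52.5, 0, 13.5, -1, 55.7, 61.8, 0, 15.0, -1, end 605.8 79.4
```

The mark is at 39° and is past the pointer for the first time. Continuing the sweep.

Request:
play_rows --targets '[9.1,1.1,0,1.5,-1,18.0,3.7,0,3.0,-1,26.4,7.7,0,4.5,-1,34.0,12.9,0,6.0,-1,40.7,19.3,0,7.5,-1,46.3,26.6,0,9.0,-1,50.7,34.7,0,10.5,-1,53.8,43.5,0,12.0,-1,55.5,52.5,0,13.5,-1,55.7,61.8,0,15.0,-1]'

```text
t: 15.22
ee_pos: [607.6, 79.8, 61.1]
orientation: [179.8, 0.0, 93.4]
wrist_force: [4.5, -1.3, 0.7]
opening: 0.3
gripper_force: 1.5
```

```bash
python3 look.py;python3 sw.py 605.8 79.4 547 76.3 59 3 9 10
```

```text
t 15.225 ee [607.6  79.8  61.1] phi 3.3193762474633646 r 60.68526912134727 yaw 93.38317072980732 Frad 4.443568273952295 Ftan -1.597200687037979 q6 1.7299574547077152
side [(126, 128), (129, 157), (132, 163), (135, 152), (138, 119), (255, 124), (258, 144), (261, 153), (264, 150)]
top [(57, 111), (60, 117), (63, 117), (66, 114), (69, 112), (72, 110), (84, 110)]
-1.1, 9.2, 0, 1.5, -1, -3.7, 18.0, 0, 3.0, -1, -7.7, 26.4, 0, 4.5, -1, -12.9, 34.0, 0, 6.0, -1, -19.3, 40.7, 0, 7.5, -1, -26.7, 46.4, 0, 9.0, -1, -34.8, 50.8, 0, 10.5, -1, -43.5, 53.9, 0, 12.0, -1, -52.6, 55.6, 0, 13.5, -1, -61.9, 55.8, 0, 15.0, -1, end 543.9 135.2
```

Request:
play_rows --targets '[-1.1,9.2,0,1.5,-1,-3.7,18.0,0,3.0,-1,-7.7,26.4,0,4.5,-1,-12.9,34.0,0,6.0,-1,-19.3,40.7,0,7.5,-1,-26.7,46.4,0,9.0,-1,-34.8,50.8,0,10.5,-1,-43.5,53.9,0,12.0,-1,-52.6,55.6,0,13.5,-1,-61.9,55.8,0,15.0,-1]'

```text
t: 16.58
ee_pos: [544.7, 136.5, 61.1]
orientation: [179.9, 0.1, -176.8]
wrist_force: [0.9, 9.0, 3.7]
opening: 0.5
gripper_force: 4.0
```

```bash
python3 look.py;python3 sw.py 543.9 135.2 547 76.3 58.7 93 9 8
```

```text
t 16.575 ee [544.7 136.5  61.1] phi 92.2128020190155 r 60.195126354135354 yaw -176.81212237820392 Frad 8.976671230913496 Ftan -1.223221585560603 q6 -81.81950845086622
side [(222, 117), (225, 116), (270, 117), (273, 147), (276, 156), (279, 156), (282, 142)]
top [(108, 123), (111, 133), (114, 134), (117, 122), (216, 123), (219, 136), (222, 133), (225, 118)]
-9.1, -1.5, 0, 1.5, -1, -17.9, -4.1, 0, 3.0, -1, -26.2, -8.1, 0, 4.5, -1, -33.8, -13.3, 0, 6.0, -1, -40.5, -19.6, 0, 7.5, -1, -46.1, -26.9, 0, 9.0, -1, -50.5, -35.0, 0, 10.5, -1, -53.6, -43.7, 0, 12.0, -1, end 490.3 91.5
```

Request:
play_rows --targets '[-9.1,-1.5,0,1.5,-1,-17.9,-4.1,0,3.0,-1,-26.2,-8.1,0,4.5,-1,-33.8,-13.3,0,6.0,-1,-40.5,-19.6,0,7.5,-1,-46.1,-26.9,0,9.0,-1,-50.5,-35.0,0,10.5,-1,-53.6,-43.7,0,12.0,-1]'

```text
t: 17.68
ee_pos: [489.6, 92.1, 60.9]
orientation: [179.9, 0.1, -104.8]
wrist_force: [-13.4, 4.8, 11.5]
opening: 0.8
gripper_force: 7.5
```

Request:
play_rows --targets '[-15.5,4,0,0,-1,-15.5,4,40,-1.6,-1,-15.5,4,70,-3.2,-1,-15.5,4,70,-4.8,-1,-15.5,4,70,-6.4,-1,-15.5,4,70,-8,-1,-15.5,4,70,-9.6,-1,-15.5,4,70,-11.2,-1,-15.5,4,70,-12.8,-1,-15.5,4,70,-14,-1]'

```text
t: 18.92
ee_pos: [474.8, 95.6, 130.2]
orientation: [180.0, 0.0, 170.5]
wrist_force: [-0.0, -0.7, 0.2]
opening: 0.5
gripper_force: 0.0
```

```bash
python3 look.py
```

```text
t 18.925 ee [474.8  95.6 130.2] phi 165.0042219007877 r 74.75116092615826 yaw 170.51145400867267 Frad -0.12351442641043724 Ftan 0.6498960328010326 q6 -72.14038767550277
side [(225, 125), (228, 135), (231, 144), (234, 148), (237, 152), (240, 153), (243, 153), (246, 153), (249, 153), (252, 153), (255, 153), (258, 153), (261, 153), (264, 153), (267, 146), (270, 134), (273, 141), (276, 151), (279, 149), (282, 135), (285, 133), (288, 159), (291, 189), (294, 192), (297, 168), (300, 115)]
top []
```

Mark at 292.5°, so about 66° is left. I'll start the last stroke at φ = 81°.

Request:
play_rows --targets '[42,27,0,0,-1,83.9,54.9,0,0,-1,83.9,54.9,-30,0,-1,83.9,54.9,-70,0,-1,83.9,54.9,-70,0,-1]'

```text
t: 19.65
ee_pos: [557.2, 150.1, 57.4]
orientation: [-179.9, -0.3, 171.1]
wrist_force: [-1.1, 0.2, -0.5]
opening: 0.4
gripper_force: 0.0
```

```bash
python3 look.py; python3 sw.py 558.7 150.4 547 76.3 62 81 0 1;python3 sw.py 558.7 150.4 547 76.3 58.8 81 0 1;python3 sw.py 558.7 150.4 547 76.3 58.8 81 9 6
```

```text
t 19.65 ee [557.2 150.1  57.4] phi 82.11636525308961 r 74.51543481643739 yaw 171.0723463058907 Frad 0.05411463056730149 Ftan 1.16305022636308 q6 -68.52745310964303
side [(303, 121), (306, 146), (309, 141), (312, 143), (315, 139), (318, 116)]
top [(285, 112), (288, 132), (291, 139), (294, 134), (297, 120)]
-2.0, -12.9, 0, 0.0, -1, end 556.7 137.5
-2.5, -16.0, 0, 0.0, -1, end 556.2 134.4
-11.7, -15.3, 0, 1.5, -1, -20.9, -16.0, 0, 3.0, -1, -29.9, -18.2, 0, 4.5, -1, -38.4, -21.7, 0, 6.0, -1, -46.3, -26.5, 0, 7.5, -1, -53.3, -32.5, 0, 9.0, -1, end 505.4 117.9
```

Request:
play_rows --targets '[-2,-12.9,0,0,-1,-2.5,-16,0,0,-1,-2.5,-16,0,0,-1,-11.7,-15.3,0,1.5,-1,-20.9,-16.0,0,3.0,-1,-29.9,-18.2,0,4.5,-1,-38.4,-21.7,0,6.0,-1,-46.3,-26.5,0,7.5,-1,-53.3,-32.5,0,9.0,-1,-59.3,-39.5,0,10.5,-1]'

```text
t: 21.0
ee_pos: [498.9, 111.4, 61.8]
orientation: [179.9, 0.1, -125.7]
wrist_force: [-10.0, 9.1, 9.5]
opening: 0.3
gripper_force: 7.1
```

Request:
play_rows --targets '[0,0,0,0,-1,-14,10,0,0,-1,-14,10,0,0,-1,-14,10,50,0,-1,-14,10,80,0,-1]'

```text
t: 21.62
ee_pos: [486.0, 120.6, 142.5]
orientation: [-179.9, 0.1, -126.0]
wrist_force: [0.5, -0.5, 0.9]
opening: 0.4
gripper_force: 0.0
```

```bash
python3 look.py b; python3 - <<'E'
import cv2
a=cv2.imread("pics/b_side.png")[180:300,215:355]
cv2.imwrite("pics/b.png",cv2.resize(a,None,fx=4.5,fy=4.5,interpolation=cv2.INTER_CUBIC))
E
```

```text
t 21.625 ee [486.  120.6 142.5] phi 144.02044703512468 r 75.34162864334384 yaw -125.97366691678567 Frad -0.7077841680021789 Ftan 0.14932142080500269 q6 -133.0017786321915
side [(0, 151), (201, 116), (204, 120), (207, 123), (210, 123), (213, 124), (216, 123), (219, 115), (348, 147), (351, 180), (354, 194), (357, 185)]
top []
```

View pics/b.png

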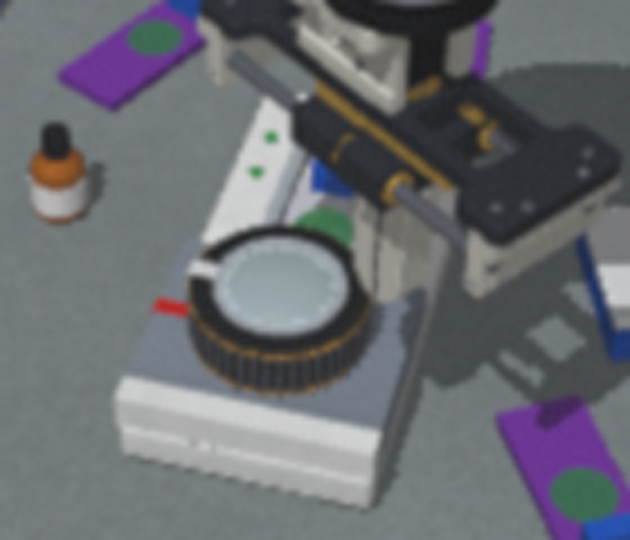

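The side crop shows the white mark at (203,270), next to the red pointer at (172,307). The angle estimate is about 4° short of alignment, well inside 20°. Next I'll go behind the blue tab.

Request:
play_rows --targets '[15,-50,0,-1.5,-1,30,-100,0,-3,-1,45,-150,0,-4.5,-1,58.6,-200,0,-6,-1,58.6,-211,0,-7.5,-1,58.6,-211,0,-9.2,-1,58.6,-211,-40,-9.2,-1,58.6,-211,-80,-9.2,-1,58.6,-211,-94,-9.2,-1,58.6,-211,-94,-9.2,-1]'

```text
t: 22.98
ee_pos: [543.9, -90.3, 45.7]
orientation: [180.0, -0.1, 178.8]
wrist_force: [0.7, -0.6, 0.7]
opening: 0.4
gripper_force: 0.0
```

Request:
play_rows --targets '[0,6,0,0,-1,0,12,0,0,-1,0,18,0,0,-1,0,24,0,0,-1,0,30,0,0,-1,0,34,0,0,-1,0,34,0,0,-1]'

```text
t: 23.85
ee_pos: [544.1, -56.0, 46.0]
orientation: [180.0, -0.0, 178.8]
wrist_force: [-0.0, 0.4, 0.4]
opening: -0.0
gripper_force: 0.0
```

```bash
python3 look.py c; python3 - <<'E'
import cv2
a=cv2.imread("pics/c_side.png")[150:290,215:355]
b=cv2.imread("pics/c_top.png")[150:290,220:360]
cv2.imwrite("pics/c.png",cv2.resize(cv2.hconcat([a,b]),None,fx=2.8,fy=2.8,interpolation=cv2.INTER_CUBIC))
E
```

```text
t 23.85 ee [544.1 -56.   46. ] phi -91.24275174457998 r 132.28308214097606 yaw 178.84396426692769 Frad -0.40326778519490486 Ftan -0.043998881566207716 q6 -97.39270705925753
side [(0, 148), (348, 145), (351, 177), (354, 189), (357, 181)]
top [(0, 189), (3, 171), (6, 146), (9, 119), (345, 115), (348, 138), (351, 162), (354, 184), (357, 196)]
```

View pics/c.png

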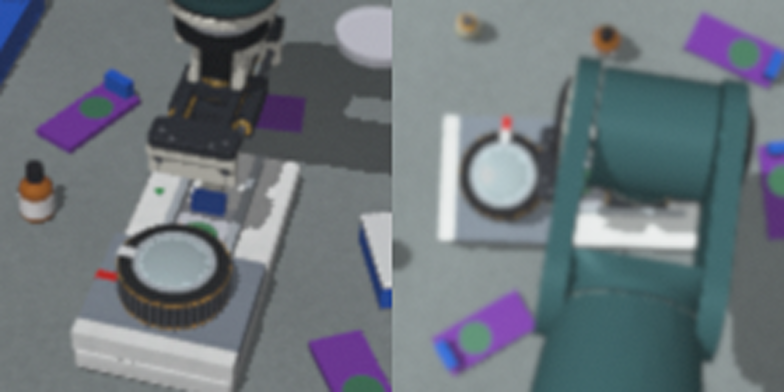

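In the top half the mark at (503,137) lines up with the pointer at (507,123). In the side half the finger sits behind the blue tab at (208,203). Now the push.

Request:
play_rows --targets '[0,5,0,0,-1,0,11,0,0,-1,0.3,17,0,0,-1,0.5,23,0,0,-1,0.6,29,0,0,-1,0.8,35,0,0,-1,0.9,40,0,0,-1,1,44,0,0,-1,1,47,0,0,-1,1,49,0,0,-1]'

```text
t: 25.2
ee_pos: [545.2, -7.1, 46.0]
orientation: [-180.0, 0.0, 178.8]
wrist_force: [0.6, -0.2, -0.0]
opening: 0.4
gripper_force: 0.2
```

Request:
play_rows --targets '[0,2,0,0,-1,0,4,0,0,-1,0,4,0,0,-1]'

```text
t: 25.58
ee_pos: [545.1, -3.1, 46.0]
orientation: [180.0, -0.0, 178.8]
wrist_force: [0.1, 0.3, 0.4]
opening: 0.6
gripper_force: 0.0
```

Request:
play_rows --targets '[0,1,0,0,-1,0,2,0,0,-1,0,2,0,0,-1]'

```text
t: 25.95
ee_pos: [545.2, -1.2, 46.0]
orientation: [180.0, 0.0, 178.8]
wrist_force: [0.5, 0.2, -0.4]
opening: 0.4
gripper_force: 0.1
```

Request:
play_rows --targets '[0,1,0,0,-1,0,2,0,0,-1,0,2,0,0,-1]'

```text
t: 26.32
ee_pos: [545.2, 0.1, 46.1]
orientation: [-179.9, 0.0, 178.8]
wrist_force: [-0.8, -6.6, 0.2]
opening: 0.4
gripper_force: 3.5
```

Request:
play_rows --targets '[0,0.8,0,0,-1,0,1.5,0,0,-1,0,1.5,0,0,-1]'

```text
t: 26.7
ee_pos: [545.2, 0.5, 46.1]
orientation: [-179.8, 0.0, 178.8]
wrist_force: [0.1, -17.3, 0.4]
opening: 0.5
gripper_force: 8.4
```

The tab is firmly home at TCP y ≈ 0, close to the predicted -0.7. I'll back off and check.

Request:
play_rows --targets '[0,-3,0,0,-1,0,-12,0,0,-1,0,-30,0,0,-1,0,-40,40,0,-1,0,-60,100,0,-1,0,-110,130,0,-1,0,-160,150,0,-1,0,-160,150,0,-1]'

```text
t: 27.7
ee_pos: [545.2, -161.4, 197.7]
orientation: [-179.9, 0.1, 178.6]
wrist_force: [0.9, 0.7, -0.4]
opening: 0.8
gripper_force: 0.0
```

```bash
python3 look.py d; python3 - <<'E'
import cv2
a=cv2.imread("pics/d_side.png")[150:290,215:355]
b=cv2.imread("pics/d_top.png")[150:290,220:360]
cv2.imwrite("pics/d.png",cv2.resize(cv2.hconcat([a,b]),None,fx=2.8,fy=2.8,interpolation=cv2.INTER_CUBIC))
E
```

```text
t 27.7 ee [ 545.2 -161.4  197.7] phi -90.44235002331413 r 237.73219906678855 yaw 178.62405326054454 Frad -0.7207822465634085 Ftan 0.8674928507909243 q6 -107.6762048926006
side [(0, 137), (348, 134), (351, 163), (354, 176), (357, 168)]
top [(0, 190), (3, 173), (6, 148), (9, 120), (345, 115), (348, 138), (351, 162), (354, 184), (357, 197)]
```

View pics/d.png

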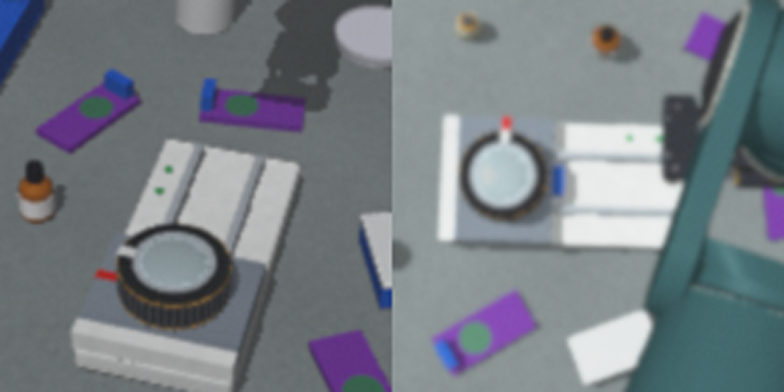

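The top view shows the blue tab at (558,180) against the grey block, and the mark at (504,137) in line with the pointer at (507,123). The bystanders in view look untouched. Handing in.

```bash
python3 -c "from rig import sign_off;print(sign_off())"
```

```text
the job is handed in; nothing more can be done
None
```

I turned the collar to its second meeting with the pointer (about 4° short, within the 20° allowed), then pushed the frame home against the block; the job is handed in at about 28 s, and no verdict was returned.

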